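# Get the low tin out from behind the laundry containers

## Robot

A 6-joint arm with a two-finger parallel gripper is mounted at the origin on the work surface. World frame = base frame: x ahead of the robot, y to its left, z up, the work surface at z = 0. Lengths are in mm, angles in degrees, forces in N, time in s.
With the tool pointing down it reaches from about 350 to 850 mm from the base axis. Payload 8.1 kg.
Tool frame: the origin (TCP) lies between the finger pads; the fingertips stand 22 mm ahead of it and the grasp point (between the pads) lies 3 mm ahead of it; z points along the fingers, y is the line along which they close (so a half turn about z gives the same grasp; the last joint's range is limited). The gripper opens to 85 mm and grips with 20 to 120 N. Pads are 22 mm wide; open, the fingers measure 114 mm over their backs; the gripper's body (76 mm by 85 mm) begins 54 mm behind the grasp point. The pads swing forward as they close: fully open they stand 13 mm farther back than shut.
Start: joints at [-71.528, 7.471, 85.268, -0, 87.261, -4.893], TCP at [237.974, -550.794, 253.292] pointing down, gripper open.
Joint ranges: [-169.43, 169.43], [-51.17, 129.36], [1.28, 143.12], [-76.62, 256.62], [0, 156.53], [-152.29, 152.29]. Speed limits (degrees/s): [136.94, 136.94, 159.86, 180, 180, 180].

## Interface

Orientations are given as [roll, pitch, yaw] about the fixed x, y, z axes, in that order (R = Rz(yaw) Ry(pitch) Rx(roll)).
In Python, from bench import r, vision gives the robot as it stands.
- The arm moves only by the tool step_arm, never from a script. Its argument "targets" is a list that holds one entry, the list of rows, each a list of 6 numbers: the shift along the world's x, y, z in mm, then the turn, a rotation vector about the world's x, y, z in rad. In form: [[[x, y, z, rx, ry, rz], ...]]. A call has 1 to 12 rows; each row is the pose to reach, as a shift and turn from the pose commanded when the call began; what a row does not reach only later rows make up. A row lasts 1/12 s, in which the tool goes at most 41.7 mm and 7.16 degrees, less where a joint would pass 70% of its speed; a pose out of reach is approached as far as the arm can. A call with a gripper value outside its range is refused whole. "fingers" is the gripper's target within -1 to 1 (shut at 1, half-way at 0, fully open at -1), set as the call begins (left out, the last holds). The fingers move at their own pace and stop on an object; "newtons" is the grip in N (left out, the last holds). Time passes only in rows, so rows that repeat a pose let the fingers close. It gives the time, the measured TCP pose, the force, the opening and the grip force at its end, in the units of the state.
- r.sense(): the state, without advancing time (a new reading comes with each control period).
- vision.snapshot(name): name is "scene" or "side" or "wrist"; returns a dict with "img" (420x560x3 uint8, blue, green, red), "mtx" (3x3 intrinsics, pixels), "D" ([k1, k2, p1, p2, k3] as OpenCV has them; the pictures are not rectified), "eye" and "attitude" of the camera in the world. Camera axes: x right, y up, looking along -z (the intrinsics and any distortion apply to the point x, -y, -z); pixel columns grow to the right and rows downward; lengths in mm; the calibration is good to about 2 mm. A picture is of the moment at which its call begins. There is no depth.
- r.hand_in(): hands the job in; it is judged then, once.
The state is a dict: "time": time; "joint_pos": joint angles; "qd": joint speeds; "joint_efforts": joint torques, N m; "tool_pos": TCP position; "tcp_rot": TCP orientation; "ft_force": force on the tool from outside, world axes, zero at the start; "wrist_torque": the same for the moment, N m; "finger_gap": finger opening in mm; "grip_force": force on a finger pad.
Only numpy, scipy, OpenCV 4.12 (cv2) and the standard library are available. Lean on these libraries where they do the work, as an engineer would, in place of code of your own. Each camera call takes 0.05 s, during which the arm holds its last target. There are 200 camera calls.

## Task

The low stain-remover tin on the wooden tray is hemmed in by three tall containers. First stand all three containers upright on the cork mat, then set the low tin flat in the middle of the round white dish, and only then put each container back, upright, in the place where it stood on the tray. Keep everything you carry upright, and leave the soap, the clothes peg and the mug where they are.

Things in the scene. Friction and masses are not known exactly. Their poses are not given: they have to be found in the camera images.
- canister: loose round brushed-steel canister, 63 mm diameter at its widest (62 mm body), straight sides up to 100 mm, small dark knob on its lid (16 mm wide) up to 120 mm; about 0.35 kg. Origin: centre of its underside, z up. Starts upright on the tray
- square_tin: loose square grey tin with an aluminium lid, 57 x 57 mm, 108 mm tall, straight sides; about 0.3 kg. Origin: centre of its underside; x and y square to its side faces, within about 6 degrees of parallel to the tray's axes at the start. Starts upright on the tray
- jar: loose round white ceramic jar, 58 mm diameter, straight sides up to 98 mm, narrower flat wooden lid (42 mm) up to 116 mm; about 0.4 kg. Origin: centre of its underside, z up. Starts upright on the tray
- low_tin: loose low round metal tin, 52 mm diameter, 38 mm tall, about 0.12 kg. Origin: centre of its underside, z up. Starts flat on the tray, the tall containers 10 to 16 mm from it on its robot side, left and right; nothing stands on its far side
- tray: fixed wooden tray, 170 mm (x) by 240 mm (y), floor 6 mm above the counter, rim 5 mm wide and 14 mm above the counter. Origin: centre of its underside, x away from the robot, turned up to 12 degrees. Tall containers start with centres at tray (x, y) = (-35, 0), (35, 68) and (35, -68) mm, which one where changes; the low tin at (35, 0) mm
- mat: fixed rectangular cork mat lying on the counter on the left or right of the tray, 290 mm long (its x, roughly away from the robot) by 120 mm wide (its y), 4 mm thick. Origin: centre of its underside. Empty at the start
- dish: fixed round shallow white dish on the other side of the tray, 100 mm outside diameter, flat floor about 80 mm wide and 4 mm above the counter, sloping rim up to 9 mm above the counter. Origin: centre of its underside. Empty at the start
- soap: bystander: bar of cream soap, 78 x 50 x 26 mm, loose, on the counter between robot and tray. Origin: centre of its underside. Leave alone
- peg: bystander: wooden clothes peg, 75 x 12 x 15 mm, loose, lying on the counter between robot and tray. Origin: its middle, at counter height. Leave alone
- mug: bystander: blue mug, 76 mm diameter, 85 mm tall, handle at its +y, loose, standing beyond the tray. Origin: centre of its underside. Leave alone
There are look-alikes about, which are no part of the job. Leave any pink look-alike of the canister alone. What is shaped like the square_tin but green is not meant.

How it is judged (in metres and radians):
On the way, in this order (a step that is already met when the one before it is completed fails the run):
1. all three tall containers stand upright on the cork mat (x of canister in the frame of mat between -0.145 and 0.145 m and y of canister in the frame of mat between -0.06 and 0.06 m and z of canister in the frame of mat between -0.002 and 0.01 m and angle between each of canister, square_tin, jar's own z axis and vertical below 0.15 rad and x of square_tin in the frame of mat between -0.145 and 0.145 m and y of square_tin in the frame of mat between -0.06 and 0.06 m and z of square_tin in the frame of mat between -0.002 and 0.01 m and x of jar in the frame of mat between -0.145 and 0.145 m and y of jar in the frame of mat between -0.06 and 0.06 m and z of jar in the frame of mat between -0.002 and 0.01 m), for 0.2 s.
2. the low tin is set flat in the middle of the dish and let go while the three containers still stand on the mat (all of step 1 and horizontal distance between low_tin and dish below 0.015 m and z of low_tin in the frame of dish between 0.001 and 0.009 m and angle between low_tin's own z axis and vertical below 0.1 rad and linear speed of low_tin below 0.02 m/s and contact force between the fingers and low_tin below 0.3 N), for 0.2 s.
At the end, for the whole second after the job is handed in: The low tin stands flat in the dish with its centre within 15 mm of the dish's centre; canister, square tin and jar each stand upright on the tray within 15 mm of where each stood at the start; all are released and at rest (horizontal distance between low_tin and dish below 0.015 m and z of low_tin in the frame of dish between 0.001 and 0.009 m and angle between each of low_tin, canister, square_tin, jar's own z axis and vertical below 0.1 rad and linear speed of each of low_tin, canister, square_tin, jar below 0.02 m/s and contact force between the fingers and low_tin below 0.3 N and distance of each of canister, square_tin, jar from where it was at the start of the episode below 0.015 m and contact force between the fingers and canister below 0.3 N and contact force between the fingers and square_tin below 0.3 N and contact force between the fingers and jar below 0.3 N); the robot touches nothing.
It fails at once if a container or the low tin is tipped by more than 40 degrees (angle between any of canister, square_tin, jar, low_tin's own z axis and vertical above 0.7 rad).
It fails at once if the soap, the clothes peg or the mug is moved by more than 30 mm (distance of any of soap, peg, mug from where it was at the start of the episode above 0.03 m).
It also fails if it takes over 147 s, if anything falls off the work surface, if the arm or the gripper's body presses on something with over 40 N, if the wrist force passes 120 N, or if a joint passes its speed limit or range.

## Working session

There is one attempt and no reset: what is moved stays moved. The work goes in short steps, Python scripts to look and compute and a tool call to move; the robot and the scene stay as the last step left them, time stands still between calls to the robot, and variables do not carry over. Pictures are saved under pics/ and viewed, at most 14 in all, crops included, and the job is handed in when it is done.

Besides the shell and the picture viewer there is one more tool, called after ">>>" as name([rows], argument=value, ...), one row to a line, values as JSON. step_arm: Moves the arm, as the interface text tells. Its arguments: {"type":"object","properties":{"targets":{"type":"array"},"fingers":{"type":"number"},"newtons":{"type":"number"}},"required":["targets"]}

```bash
ls; mkdir -p pics; cat > h.py <<'E'
import numpy as np, cv2
from bench import r, vision
from scipy.spatial.transform import Rotation as R
def snap(n,f):
    s=vision.snapshot(n); cv2.imwrite(f'pics/{f}.png',s['img']); np.save(f'pics/{f}.npy',s,allow_pickle=True); return s
E
python3 - <<'E'
from h import *
for n in('scene','side','wrist'):
    s=snap(n,n+'0'); print(n,s['mtx'],s['D'],s['eye'],s['attitude'])
a=[np.load(f'pics/{n}0.npy',allow_pickle=True).item()['img'] for n in('scene','side')]
print(r.sense())
E
```

```text
pics
scene [[447.04735478   0.         277.77244742]
 [  0.         447.04735478 209.44178472]
 [  0.           0.           1.        ]] [-0.04478194  0.          0.          0.          0.        ] [1042.08720429  348.54586889  798.50834891] [ 35.97195578   0.90442886 125.58992603]
side [[446.63152542   0.         274.68233721]
 [  0.         446.63152542 208.19397288]
 [  0.           0.           1.        ]] [-0.06489804  0.          0.          0.          0.        ] [549.46362692 592.19976524 710.06490725] [  41.34380266   -0.87882623 -174.96389459]
wrist [[333.53108593   0.         281.47006973]
 [  0.         333.53108593 207.92045905]
 [  0.           0.           1.        ]] [-0.08049874  0.          0.          0.          0.        ] [ 304.20031173 -521.23050275  371.84202806] [-1.67432384e+01  2.52899554e-02 -6.66853522e+01]
{'time': 0.15, 'joint_pos': array([-7.15278806e+01,  7.50674146e+00,  8.53163595e+01, -1.48669760e-05,
        8.72613148e+01, -4.89222644e+00]), 'qd': array([ 0.09523386, -0.10682587, -0.15887771,  0.02545066, -0.05655133,
       -0.09638204]), 'joint_efforts': array([-5.76046432e-05, -5.70062542e+01, -5.01159132e+01, -2.67516052e-04,
        9.51172085e-03,  2.01717171e-05]), 'tool_pos': array([ 237.8471414 , -550.40752194,  252.455441  ]), 'tcp_rot': array([-1.79915890e+02, -7.18433214e-03,  2.33643413e+01]), 'ft_force': array([ 0.04633087,  0.72017808, -0.64009786]), 'wrist_torque': array([-0.02136085,  0.04550078,  0.02608291]), 'grip_force': 0.0, 'finger_gap': 85.57156171732264}
```

View pics/scene0.png

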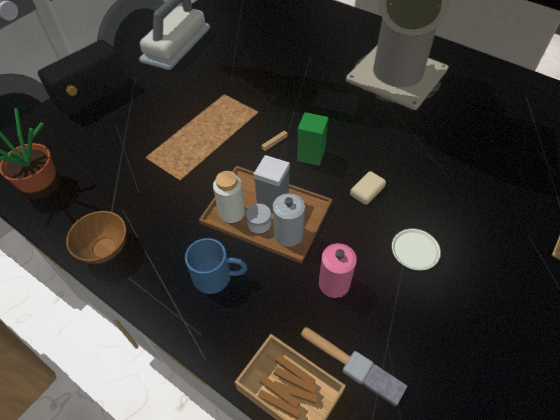

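View pics/side0.png

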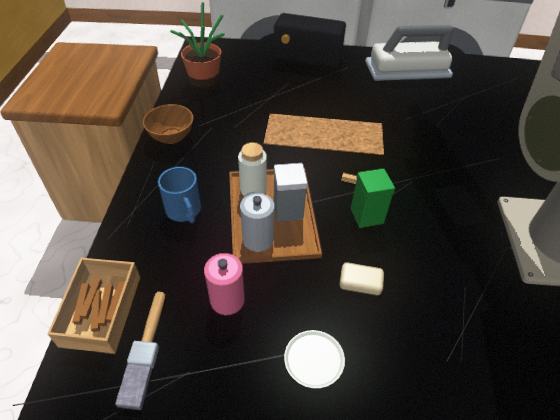

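Scene picture: canister (289,220), square tin (272,180), jar (229,197) and low tin (259,217) are on the tray. The mat is at (203,136), the dish at (416,249), the soap at (368,187), the peg at (274,141) and the mug at (210,266). The look-alikes are the pink canister (337,270) and the green box (312,139), both off the tray. The brushed-steel and grey ones on the tray fit the description. I'll confirm in an enlarged crop.

```bash
python3 - <<'E'
from h import *
def crop(f,x,y,w,h,k,o):
    i=cv2.imread(f'pics/{f}.png')[y:y+h,x:x+w]; i=cv2.resize(i,None,fx=k,fy=k,interpolation=cv2.INTER_CUBIC)
    i=cv2.convertScaleAbs(i,alpha=1.3,beta=15)
    for t in range(0,w,10): cv2.putText(i,str(x+t),(t*k,8),0,.3,(0,255,255)); cv2.line(i,(t*k,10),(t*k,16),(0,255,255))
    for t in range(10,h,10): cv2.putText(i,str(y+t),(0,t*k+4),0,.3,(0,255,255)); cv2.line(i,(22,t*k),(28,t*k),(0,255,255))
    cv2.imwrite(f'pics/{o}.png',i)
crop('scene0',190,150,150,118,5,'c1')
crop('side0',215,135,118,133,4,'c2')
# dish and mat by colour
for f in('scene0','side0'):
    i=cv2.imread(f'pics/{f}.png'); hsv=cv2.cvtColor(i,cv2.COLOR_BGR2HSV)
    m=((hsv[...,1]<60)&(hsv[...,2]>130)).astype(np.uint8)
    n,l,st,c=cv2.connectedComponentsWithStats(m)
    for k in range(1,n):
        if 700<st[k,4]<6000:
            ct=cv2.findContours((l==k).astype(np.uint8),0,1)[0][0]; print(f,'white',st[k],cv2.fitEllipse(ct))
    m=((hsv[...,0]>8)&(hsv[...,0]<22)&(hsv[...,1]>90)&(hsv[...,2]>70)).astype(np.uint8); m=cv2.morphologyEx(m,cv2.MORPH_CLOSE,np.ones((5,5)))
    n,l,st,c=cv2.connectedComponentsWithStats(m)
    for k in range(1,n):
        if 1500<st[k,4]<9000:
            ct=cv2.findContours((l==k).astype(np.uint8),0,2)[0][0]; print(f,'brown',st[k],c[k],cv2.boxPoints(cv2.minAreaRect(ct)).round().tolist(),cv2.approxPolyDP(ct,6,True).reshape(-1,2).tolist())
E
```

```text
scene0 white [535  34  25  46 706] ((550.0953979492188, 61.1359748840332), (22.163904190063477, 48.690223693847656), 11.021194458007812)
scene0 white [347  47  70  50 820] ((316.6546630859375, 85.91869354248047), (53.66455078125, 105.35811614990234), 0.0)
scene0 white [ 392  229   48   41 1556] ((415.6296081542969, 248.9840850830078), (38.8927001953125, 48.91682052612305), 112.08126831054688)
scene0 brown [ 145   94  113   86 3990] [201.02932331 136.21278195] [[145.0, 157.0], [233.0, 83.0], [259.0, 114.0], [171.0, 188.0]] [[257, 111], [224, 94], [145, 157], [181, 179]]
scene0 brown [ 199  166  133   97 3721] [265.98521903 214.66030637] [[197.0, 223.0], [223.0, 156.0], [332.0, 199.0], [307.0, 265.0]] [[218, 173], [224, 190], [242, 181], [245, 215], [224, 222], [214, 197], [199, 220], [301, 262], [331, 199], [289, 184], [306, 208], [302, 240], [286, 247], [273, 236], [271, 210], [264, 233], [246, 226], [245, 211], [256, 202], [253, 171], [235, 166]]
scene0 brown [  66  211   60   51 2313] [ 96.24989192 235.81452659] [[66.0, 211.0], [125.0, 211.0], [125.0, 261.0], [66.0, 261.0]] [[117, 
[... 1421 characters left out ...]
 brown [ 241  113  143   48 4044] [318.33061325 135.10558853] [[239.0, 114.0], [381.0, 108.0], [383.0, 154.0], [242.0, 161.0]] [[241, 148], [249, 160], [261, 156], [263, 144], [383, 154], [382, 129], [270, 113], [264, 141]]
side0 brown [ 229  171   93   93 3359] [276.0309616  232.25483775] [[228.0, 171.0], [317.0, 167.0], [321.0, 260.0], [232.0, 263.0]] [[229, 172], [233, 254], [243, 263], [320, 257], [307, 184], [303, 218], [277, 221], [274, 212], [272, 245], [254, 252], [241, 239], [238, 171]]
side0 brown [  48  258   92   96 6163] [ 95.3079669  305.54940776] [[45.0, 343.0], [78.0, 243.0], [144.0, 265.0], [111.0, 365.0]] [[81, 258], [48, 334], [58, 347], [114, 353], [139, 276], [134, 262]]
```

View pics/c1.png

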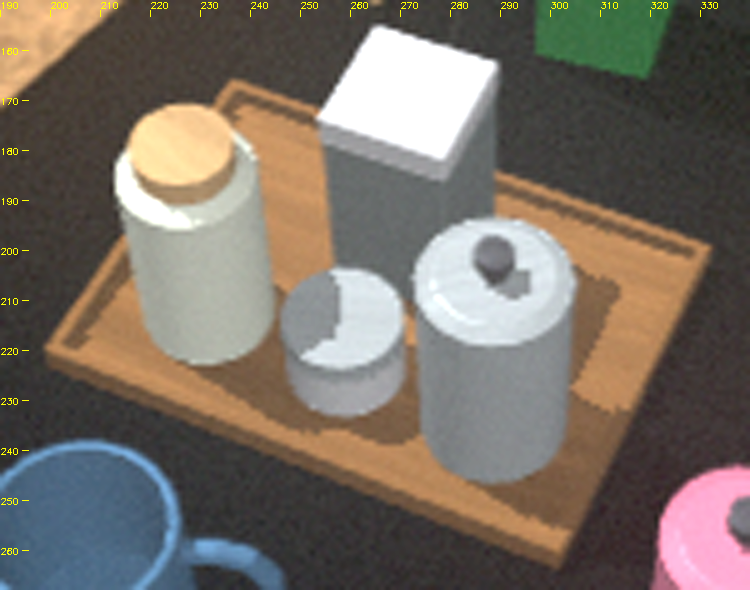

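View pics/c2.png

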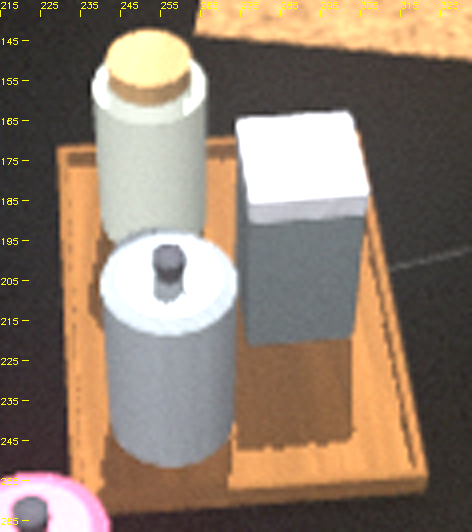

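The crops confirm it: steel canister (289,206), grey square tin with aluminium lid (272,168), jar (226,179) and low tin (258,213) are all on the tray. The pink and green look-alikes stand off it. Next I triangulate.

```bash
cat >> h.py <<'E'
def ray(s,p):
    u=cv2.undistortPoints(np.array([[p]],float),s['mtx'],np.array(s['D']))[0,0]
    d=R.from_euler('xyz',s['attitude'],degrees=True).apply([u[0],-u[1],-1]); return np.array(s['eye']),d/np.linalg.norm(d)
def onz(s,p,z): e,d=ray(s,p); return e+d*(z-e[2])/d[2]
def tri(vs):
    A=0;b=0
    for s,p in vs:
        e,d=ray(s,p); P=np.eye(3)-np.outer(d,d); A=A+P; b=b+P@e
    x=np.linalg.solve(A,b); g=[]
    for s,p in vs: e,d=ray(s,p); g.append(np.linalg.norm(np.cross(x-e,d)))
    return x,max(g)
def load(f): return np.load(f'pics/{f}.npy',allow_pickle=True).item()
E
python3 - <<'E'
from h import *
np.set_printoptions(precision=1,suppress=True)
a,b=load('scene0'),load('side0')
T={'c+-':((199,219.6),(229.5,171.75)),'c--':((237,166),(304.5,169)),'c-+':((332.2,199.4),(321.75,253.75)),'c++':((302,260.5),(233,260)),
'knob':((289,198),(257.2,197.5)),'can100':((288.9,206.4),(257.3,206)),'jarlid':((226.5,179),(252.1,149.6)),'sq':((271.8,168.5),(290.4,174.3)),'dish':((415.6,249),(314.06,358.6)),
'm1':((228,97),(384,130)),'m2':((257,115),(382,153)),'m3':((181,176),(264,145)),'m4':((149,152),(270,115))}
for k,v in T.items(): print(k,*tri([(a,v[0]),(b,v[1])]))
print('low',onz(a,(258.4,213.4),44))
loc=np.array([[85,-120],[-85,-120],[-85,120],[85,120]])
from scipy.optimize import least_squares
for S,i in((a,0),(b,1)):
    W=np.array([onz(S,T[k][i],14)[:2] for k in('c+-','c--','c-+','c++')])
    f=least_squares(lambda q:(loc@R.from_euler('z',q[2]).as_matrix()[:2,:2].T+q[:2]-W).ravel(),[500,0,0],loss='soft_l1')
    q=f.x;M=R.from_euler('z',q[2]).as_matrix()[:2,:2]; print('tray',q[:2],np.degrees(q[2]),np.abs(f.fun).max()); print([(M@p+q[:2]).round(1).tolist() for p in([-35,0],[35,68],[35,-68],[35,0])])
for S,i,c in((a,0,['m1','m2','m3','m4']),(b,1,['m1','m2','m3','m4'])): print([onz(S,T[k][i],4)[:2].round(0).tolist() for k in c])
# square tin top corners & soap/peg/pink
for p in((377,26),(497,64),(445,163),(318,118)): print(onz(a,(190+p[0]/5,150+p[1]/5),114))
for p in((237,122),(352,113),(368,191),(249,203)): print(onz(b,(215+p[0]/4,135+p[1]/4),114))
print('green',onz(a,(313,116),100),onz(b,(375,182),100),'pink',tri([(a,(340,254)),(b,(223,264))]),'soap',onz(a,(368,185),20),'peg',onz(a,(275,141),8))
E
```

```text
c+- [ 703.3 -117.9   11.9] 0.8219438366513755
c-- [ 536.  -146.9   10. ] 0.17816300993053077
c-+ [493.4  87.8  12.6] 1.2182381738211
c++ [659.9 119.   13. ] 1.1338831760674088
knob [618.5  58.6 127.6] 0.2162928237523639
can100 [619.3  58.6 103.4] 0.876674850205623
jarlid [644.7 -74.3 120.3] 1.053939202562271
sq [564.7 -21.8 110.8] 1.069331382785652
dish [500.7 294.    6.2] 0.5654228210427387
m1 [ 336.2 -341.7  -14.5] 0.40807576297343784
m2 [ 355.4 -226.8   -0.4] 4.952427455171068
m3 [ 635.  -233.8    3.9] 4.825231510177022
m4 [ 630.3 -339.8   15.7] 5.763173543897827
low [634.9  -6.9  44. ]
tray [600.  -12.8] 10.409010674793036 1.9498592961956547
[[565.6, -19.1], [622.2, 60.4], [646.7, -73.4], [634.4, -6.5]]
tray [597.7 -14.3] 10.39732667269771 4.649211607711948
[[563.3, -20.6], [619.8, 58.9], [644.4, -74.8], [632.1, -7.9]]
[[352.0, -326.0], [364.0, -218.0], [631.0, -239.0], [620.0, -357.0]]
[[342.0, -317.0], [354.0, -229.0], [637.0, -227.0], [633.0, -346.0]]
[545.8 -51.5 114. ]
[534.7   1.4 114. ]
[589.6  14.4 114. ]
[599.7 -41.2 114. ]
[596.9 -41.  114. ]
[541.6 -53.3 114. ]
[531.7  -0.6 114. ]
[586.5  13.  114. ]
green [376.3 -42.8 100. ] [400.  -30.3 100. ] pink (array([658.9, 195.8, 112.5]), np.float64(0.9354677961644284)) soap [419.2 135.8  20. ] peg [ 417.3 -122.3    8. ]
```

```bash
python3 - <<'E'
from h import *
for f,box in(('scene0',(140,90,265,182)),('side0',(258,108,390,160))):
    s=load(f); x0,y0,x1,y1=box; i=s['img'][y0:y1,x0:x1]; hsv=cv2.cvtColor(i,cv2.COLOR_BGR2HSV)
    m=((hsv[...,0]>5)&(hsv[...,0]<25)&(hsv[...,1]>70)&(hsv[...,2]>60)).astype(np.uint8); m=cv2.morphologyEx(m,cv2.MORPH_CLOSE,np.ones((5,5)))
    ct=max(cv2.findContours(m,0,1)[0],key=cv2.contourArea).reshape(-1,2)
    g=np.array([onz(s,p+[x0,y0],4)[:2] for p in ct.astype(float)],np.float32)
    print(f,cv2.minAreaRect(g))
a,b=load('scene0'),load('side0')
print('mug rim c',tri([(a,(206,257)),(b,(181,183))]), 'handle',onz(a,(240,267),45))
E
```

```text
scene0 ((496.6524658203125, -287.8065185546875), (126.44672393798828, 296.83709716796875), 88.38172912597656)
side0 ((499.4462890625, -261.6965026855469), (180.3189239501953, 302.77972412109375), 88.24388885498047)
mug rim c (array([783.53413296, -18.03021451,  67.32999437]), np.float64(1.877154028078247)) handle [755.97928782  40.44800359  45.        ]
```

>>> step_arm([
  [[407.5,477,0,0,0,-0.216],[407.5,477,0,0,0,-0.216],[407.5,477,0,0,0,-0.216],[407.5,477,0,0,0,-0.216],[407.5,477,0,0,0,-0.216],[407.5,477,0,0,0,-0.216],[407.5,477,0,0,0,-0.216],[407.5,477,0,0,0,-0.216],[407.5,477,0,0,0,-0.216],[407.5,477,0,0,0,-0.216],[407.5,477,0,0,0,-0.216],[407.5,477,0,0,0,-0.216]],
], fingers=-1, newtons=40)

```text
time: 1.15
tool_pos: [563.1, -169.3, 253.1]
tcp_rot: [-180.0, 0.0, 11.0]
ft_force: [0.5, -0.9, 0.2]
finger_gap: 85.4
grip_force: 0.0
```

>>> step_arm([
  [[28,33,0,0,0,0],[55,65,0,0,0,0],[82,96,0,0,0,0],[82,96,-20,0,0,0],[82,96,-45,0,0,0],[82,96,-70,0,0,0],[82,96,-85,0,0,0],[82,96,-90,0,0,0],[82,96,-90,0,0,0]],
])

```text
time: 1.9
tool_pos: [642.9, -74.9, 160.9]
tcp_rot: [-179.9, 0.2, 11.0]
ft_force: [-0.8, -0.9, 0.8]
finger_gap: 85.4
grip_force: 0.0
```

```bash
python3 - <<'E'
from h import *
s=snap('wrist','w1'); print(s['eye'],s['attitude'],r.sense()['tool_pos'])
E
```

```text
[714.36058312 -60.83733866 280.09238368] [-1.69600318e+01  2.47800769e-02 -7.90594925e+01] [643.88146289 -75.18652075 162.85869869]
```

View pics/w1.png

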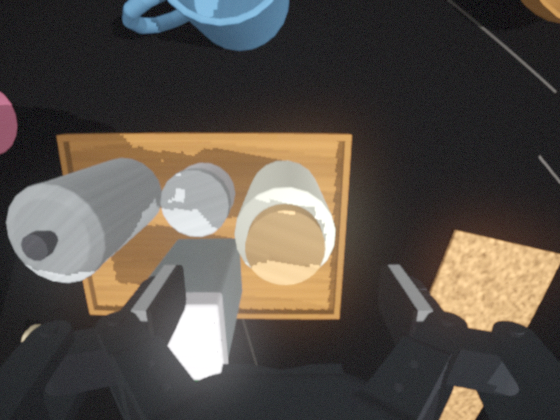

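The wrist view shows the jar lid at (287,243), the low tin top at (198,200) and the canister knob at (41,243). The open finger pads straddle the jar symmetrically at (175,290) and (405,290).

```bash
python3 - <<'E'
from h import *
s=load('w1')
for n,p,z in(('jar',(287,243),122),('low',(198,200),44),('knob',(41,243),124),('can rim',(57,233),106)): print(n,onz(s,p,z).round(1))
E
```

```text
jar [649.1 -76.3 122. ]
low [637.9 -12.7  44. ]
knob [624.2  52.  124. ]
can rim [622.4  54.7 106. ]
```

>>> step_arm([
  [[1,0,-20,0,0,0],[1,0,-45,0,0,0],[1,0,-65,0,0,0],[1,0,-75,0,0,0],[1,0,-80,0,0,0],[1,0,-80,0,0,0]],
])

```text
time: 2.45
tool_pos: [645.3, -75.3, 83.4]
tcp_rot: [-180.0, 0.0, 11.0]
ft_force: [-0.7, 0.1, -0.1]
finger_gap: 85.5
grip_force: 0.0
```

>>> step_arm([
  [[0,0,0,0,0,0],[0,0,0,0,0,0],[0,0,0,0,0,0],[0,0,0,0,0,0],[0,0,0,0,0,0],[0,0,0,0,0,0],[0,0,0,0,0,0],[0,0,0,0,0,0]],
], fingers=1, newtons=40)

```text
time: 3.12
tool_pos: [646.7, -75.6, 85.7]
tcp_rot: [179.9, -0.2, 11.0]
ft_force: [-0.5, -0.9, 6.4]
finger_gap: 57.2
grip_force: 43.1
```

>>> step_arm([
  [[0,0,12,0,0,0],[0,0,32,0,0,0],[-1,-6,50,0,0,0],[-5,-22,55,0,0,0],[-13,-50,55,0,0,0],[-21,-82,55,0,0,0],[-29,-116,55,0,0,0],[-37,-150,55,0,0,0],[-45,-180,55,0,0,0],[-51,-202,55,0,0,0],[-54,-214,52,0,0,0],[-54,-214,45,0,0,0]],
], newtons=60)

```text
time: 4.12
tool_pos: [590.9, -292.3, 129.7]
tcp_rot: [179.9, -0.1, 10.8]
ft_force: [0.6, -0.5, -2.6]
finger_gap: 56.7
grip_force: 64.6
```

>>> step_arm([
  [[0,0,-12,0,0,0],[0,0,-27,0,0,0],[0,0,-37,0,0,0],[0,0,-41,0,0,0],[0,0,-44,0,0,0],[0,0,-46,0,0,0],[0,0,-46,0,0,0],[0,0,-46,0,0,0]],
])

```text
time: 4.78
tool_pos: [591.7, -287.7, 83.8]
tcp_rot: [-179.9, 0.0, 11.1]
ft_force: [-6.6, 6.3, 11.7]
finger_gap: 56.8
grip_force: 65.9
```

>>> step_arm([
  [[0,0,0,0,0,0],[0,0,0,0,0,0],[0,0,0,0,0,0],[0,0,0,0,0,0],[0,0,0,0,0,0],[0,0,0,0,0,0]],
], fingers=-1)

```text
time: 5.28
tool_pos: [591.2, -289.1, 82.1]
tcp_rot: [-180.0, 0.0, 11.0]
ft_force: [0.2, 0.2, -0.0]
finger_gap: 85.4
grip_force: 0.0
```

>>> step_arm([
  [[0,0,35,0,0,0],[0,0,75,0,0,0],[-2,20,80,0,0,0],[-5,55,80,0,0,0],[-9,95,80,0,0,0],[-13,135,80,0,0,0],[-17,175,80,0,0,0],[-21,215,80,0,0,0],[-25,248,80,0,0,0],[-27,268,80,0,0,0],[-27,268,65,0,0,0],[-27,268,50,0,0,0]],
])

```text
time: 6.28
tool_pos: [565.2, -19.6, 133.4]
tcp_rot: [179.9, -0.2, 11.1]
ft_force: [-0.3, -0.2, -0.5]
finger_gap: 85.5
grip_force: 0.0
```

>>> step_arm([
  [[0,0,-15,0,0,0],[0,0,-32,0,0,0],[0,0,-44,0,0,0],[0,0,-49,0,0,0],[0,0,-49,0,0,0],[0,0,-49,0,0,0]],
])

```text
time: 6.78
tool_pos: [564.4, -21.3, 83.6]
tcp_rot: [-180.0, 0.0, 11.0]
ft_force: [0.0, 0.4, 0.8]
finger_gap: 85.5
grip_force: 0.0
```

>>> step_arm([
  [[0,0,0,0,0,0],[0,0,0,0,0,0],[0,0,0,0,0,0],[0,0,0,0,0,0],[0,0,0,0,0,0],[0,0,0,0,0,0],[0,0,0,0,0,0],[0,0,0,0,0,0]],
], fingers=1, newtons=40)

```text
time: 7.45
tool_pos: [565.2, -21.6, 84.7]
tcp_rot: [179.9, -0.1, 11.0]
ft_force: [-0.7, -1.9, 6.5]
finger_gap: 56.3
grip_force: 39.7
```

>>> step_arm([
  [[0,0,12,0,0,0],[0,0,32,0,0,0],[-4,-6,50,0,0,0],[-14,-23,55,0,0,0],[-30,-49,55,0,0,0],[-48,-78,55,0,0,0],[-67,-109,55,0,0,0],[-86,-140,55,0,0,0],[-105,-171,55,0,0,0],[-124,-202,55,0,0,0],[-142,-231,55,0,0,0],[-155,-252,55,0,0,0]],
], newtons=60)

```text
time: 8.45
tool_pos: [407.3, -274.9, 138.5]
tcp_rot: [-180.0, 0.0, 10.9]
ft_force: [-0.1, -0.4, -4.1]
finger_gap: 56.1
grip_force: 60.9
```

>>> step_arm([
  [[-7,-12,0,0,0,0],[-7,-12,-12,0,0,0],[-7,-12,-29,0,0,0],[-7,-12,-43,0,0,0],[-7,-12,-50,0,0,0],[-7,-12,-53,0,0,0],[-7,-12,-56,0,0,0],[-7,-12,-56,0,0,0],[-7,-12,-56,0,0,0]],
])

```text
time: 9.2
tool_pos: [403.0, -285.3, 83.1]
tcp_rot: [179.9, -0.1, 11.0]
ft_force: [-0.0, -0.3, -4.2]
finger_gap: 56.1
grip_force: 61.5
```

>>> step_arm([
  [[0,0,0,0,0,0],[0,0,0,0,0,0],[0,0,0,0,0,0],[0,0,0,0,0,0],[0,0,0,0,0,0],[0,0,0,0,0,0]],
], fingers=-1)

```text
time: 9.7
tool_pos: [402.3, -285.3, 82.5]
tcp_rot: [180.0, -0.0, 11.0]
ft_force: [0.1, -0.8, -0.4]
finger_gap: 85.3
grip_force: 0.0
```

>>> step_arm([
  [[0,0,35,0,0,0],[0,0,75,0,0,0],[10,15,80,0,0,0],[29,45,80,0,0,0],[50,78,80,0,0,0],[71,111,80,0,0,0],[92,144,80,0,0,0],[113,177,80,0,0,0],[134,210,80,0,0,0],[155,243,80,0,0,0],[176,276,80,0,0,0],[197,309,80,0,0,0]],
])

```text
time: 10.7
tool_pos: [600.0, 25.7, 162.3]
tcp_rot: [180.0, -0.0, 11.0]
ft_force: [0.9, -1.3, 0.5]
finger_gap: 85.4
grip_force: 0.0
```

>>> step_arm([
  [[15,24,0,0,0,0],[22,34,0,0,0,0],[22,34,-15,0,0,0],[22,34,-35,0,0,0],[22,34,-55,0,0,0],[22,34,-70,0,0,0],[22,34,-77,0,0,0],[22,34,-79,0,0,0],[22,34,-79,0,0,0]],
])

```text
time: 11.45
tool_pos: [620.9, 57.4, 83.0]
tcp_rot: [-180.0, 0.1, 11.0]
ft_force: [0.4, -0.5, 1.2]
finger_gap: 85.2
grip_force: 0.0
```

>>> step_arm([
  [[0,0,0,0,0,0],[0,0,0,0,0,0],[0,0,0,0,0,0],[0,0,0,0,0,0],[0,0,0,0,0,0],[0,0,0,0,0,0],[0,0,0,0,0,0]],
], fingers=1, newtons=40)

```text
time: 12.03
tool_pos: [622.6, 57.6, 85.2]
tcp_rot: [180.0, -0.2, 11.0]
ft_force: [0.3, -2.0, 5.8]
finger_gap: 61.6
grip_force: 44.9
```

>>> step_arm([
  [[0,0,12,0,0,0],[0,0,36,0,0,0],[0,0,60,0,0,0],[-4,-11,70,0,0,0],[-12,-34,70,0,0,0],[-23,-64,70,0,0,0],[-35,-98,70,0,0,0],[-47,-132,70,0,0,0],[-60,-167,70,0,0,0],[-72,-202,70,0,0,0],[-84,-236,70,0,0,0],[-96,-268,70,0,0,0]],
], newtons=60)

```text
time: 13.03
tool_pos: [523.5, -212.2, 153.0]
tcp_rot: [-180.0, 0.0, 11.0]
ft_force: [1.0, 0.0, -4.1]
finger_gap: 61.4
grip_force: 66.4
```

>>> step_arm([
  [[-11,-30,0,0,0,0],[-20,-56,0,0,0,0],[-26,-72,0,0,0,0],[-28,-78,0,0,0,0],[-28,-78,-15,0,0,0],[-28,-78,-35,0,0,0],[-28,-78,-55,0,0,0],[-28,-78,-65,0,0,0],[-28,-78,-69,0,0,0],[-28,-78,-71,0,0,0],[-28,-78,-71,0,0,0],[-28,-78,-71,0,0,0]],
])

```text
time: 14.03
tool_pos: [497.5, -287.9, 83.3]
tcp_rot: [-180.0, -0.0, 11.0]
ft_force: [-3.6, 3.3, 4.6]
finger_gap: 61.4
grip_force: 67.1
```

>>> step_arm([
  [[0,0,0,0,0,0],[0,0,0,0,0,0],[0,0,0,0,0,0],[0,0,0,0,0,0],[0,0,0,0,0,0],[0,0,35,0,0,0],[0,0,75,0,0,0],[0,0,90,0,0,0]],
], fingers=-1)

```text
time: 14.7
tool_pos: [499.0, -289.5, 177.7]
tcp_rot: [179.8, -0.2, 11.0]
ft_force: [0.6, -0.5, 0.7]
finger_gap: 85.2
grip_force: 0.0
```

```bash
python3 - <<'E'
from h import *
snap('scene','s2'); snap('wrist','w2'); snap('side','d2')
E
```

```text
(no output)
```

View pics/s2.png

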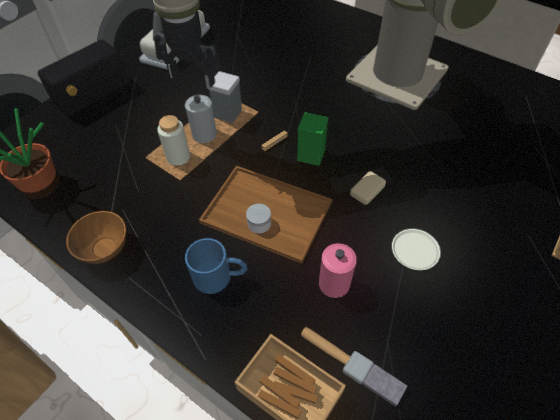

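View pics/d2.png

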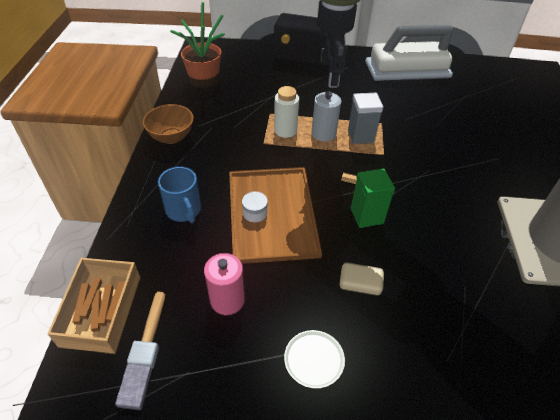

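All three stand upright on the mat at (173,142), (201,120) and (225,98) in the scene view. The low tin is alone on the tray at (259,213) scene and (255,201) side.

```bash
python3 - <<'E'
from h import *
print(tri([(load('s2'),(258.6,213.2)),(load('d2'),(255,201))]), r.sense()['tool_pos'])
E
```

```text
(array([632.45370397,  -8.72078135,  41.82553442]), np.float64(0.8355899076486596)) [ 498.55018341 -289.13095468  174.79645874]
```

>>> step_arm([
  [[8,16,0,0,0,0],[24,49,0,0,0,0],[41,84,0,0,0,0],[58,119,0,0,0,0],[75,154,0,0,0,0],[92,189,0,0,0,0],[109,224,0,0,0,0],[124,255,0,0,0,0],[133,273,0,0,0,0],[135,279,-10,0,0,0],[135,279,-40,0,0,0],[135,279,-75,0,0,0]],
])

```text
time: 15.85
tool_pos: [633.5, -9.0, 97.4]
tcp_rot: [179.9, -0.2, 11.1]
ft_force: [-0.2, -0.4, 0.3]
finger_gap: 85.5
grip_force: 0.0
```

>>> step_arm([
  [[0,0,-25,0,0,0],[0,0,-42,0,0,0],[0,0,-54,0,0,0],[0,0,-62,0,0,0],[0,0,-67,0,0,0],[0,0,-69,0,0,0],[0,0,-69,0,0,0]],
])

```text
time: 16.43
tool_pos: [632.7, -9.4, 28.7]
tcp_rot: [180.0, -0.0, 11.0]
ft_force: [0.9, -0.1, -0.5]
finger_gap: 85.1
grip_force: 0.0
```

>>> step_arm([
  [[0,0,0,0,0,0],[0,0,0,0,0,0],[0,0,0,0,0,0],[0,0,0,0,0,0],[0,0,0,0,0,0],[0,0,0,0,0,0],[0,0,0,0,0,0],[0,0,0,0,0,0]],
], fingers=1, newtons=30)

```text
time: 17.1
tool_pos: [633.1, -9.3, 29.7]
tcp_rot: [180.0, -0.1, 11.0]
ft_force: [-2.7, 0.1, 6.8]
finger_gap: 51.3
grip_force: 30.7
```

>>> step_arm([
  [[0,0,12,0,0,0],[0,0,36,0,0,0],[-2,5,60,0,0,0],[-9,20,65,0,0,0],[-20,46,65,0,0,0],[-34,78,65,0,0,0],[-49,112,65,0,0,0],[-64,146,65,0,0,0],[-79,180,65,0,0,0],[-94,214,65,0,0,0],[-109,248,65,0,0,0],[-122,278,65,0,0,0]],
], newtons=40)

```text
time: 18.1
tool_pos: [507.9, 271.2, 92.9]
tcp_rot: [-180.0, 0.0, 11.0]
ft_force: [0.8, -1.2, -1.0]
finger_gap: 51.0
grip_force: 41.9
```

>>> step_arm([
  [[-8,18,0,0,0,0],[-11,25,0,0,0,0],[-11,25,-15,0,0,0],[-11,25,-35,0,0,0],[-11,25,-45,0,0,0],[-11,25,-48,0,0,0],[-11,25,-48,0,0,0]],
])

```text
time: 18.68
tool_pos: [498.2, 292.9, 43.9]
tcp_rot: [180.0, 0.2, 11.0]
ft_force: [-0.5, 0.7, -1.1]
finger_gap: 51.1
grip_force: 42.0
```

```bash
python3 - <<'E'
from h import *
a=snap('scene','s3');b=snap('side','d3'); print(r.sense()['tool_pos'])
i=np.hstack([cv2.resize(a['img'][200:300,365:465],None,fx=4,fy=4),cv2.resize(b['img'][300:400,264:364],None,fx=4,fy=4)]); cv2.imwrite('pics/c3.png',i)
E
```

```text
[499.67381763 293.62267354  45.87652981]
```

View pics/c3.png

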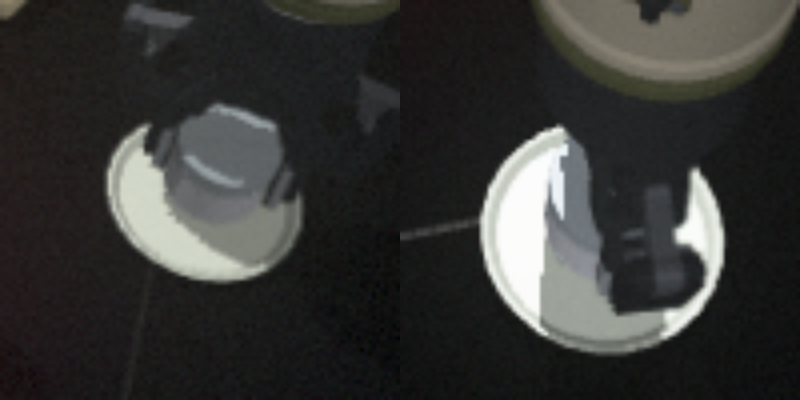

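The tin hangs about 20 mm over the dish, roughly centred: its scene crop top is at (228,150), and dish centre is near (204,200) one floor height lower. I'll lower it, ease the fingers open a little, then rise.

>>> step_arm([
  [[1,0,-6,0,0,0],[1,0,-11,0,0,0],[1,0,-15,0,0,0],[1,0,-17,0,0,0],[1,0,-18,0,0,0],[1,0,-18,0,0,0],[1,0,-18,0,0,0]],
])

```text
time: 19.37
tool_pos: [500.2, 293.7, 27.8]
tcp_rot: [180.0, 0.0, 11.0]
ft_force: [-3.2, -1.1, 4.5]
finger_gap: 50.9
grip_force: 42.3
```

>>> step_arm([
  [[0,0,0,0,0,0],[0,0,0,0,0,0],[0,0,0,0,0,0],[0,0,0,0,0,0],[0,0,0,0,0,0],[0,0,0,0,0,0]],
], fingers=-0.5)

```text
time: 19.87
tool_pos: [500.2, 293.8, 27.2]
tcp_rot: [180.0, 0.0, 11.0]
ft_force: [0.6, 0.3, 0.7]
finger_gap: 64.2
grip_force: 0.0
```

>>> step_arm([
  [[0,0,10,0,0,0],[0,0,30,0,0,0],[0,0,60,0,0,0],[0,0,95,0,0,0],[0,0,120,0,0,0],[-25,-40,120,0,0,0],[-25,-80,120,0,0,0],[-25,-120,120,0,0,0],[-25,-160,120,0,0,0],[-25,-160,120,0,0,0]],
])

```text
time: 20.7
tool_pos: [475.4, 127.8, 148.1]
tcp_rot: [179.8, -0.0, 10.7]
ft_force: [-0.1, 0.8, -0.6]
finger_gap: 63.8
grip_force: 0.0
```

```bash
python3 - <<'E'
from h import *
a=snap('scene','s4');b=snap('side','d4'); print(r.sense()['tool_pos'])
i=np.hstack([cv2.resize(a['img'][200:300,365:465],None,fx=4,fy=4),cv2.resize(b['img'][300:400,264:364],None,fx=4,fy=4)]); cv2.imwrite('pics/c4.png',i)
E
```

```text
[475.65873787 132.27429405 148.29039066]
```

View pics/c4.png

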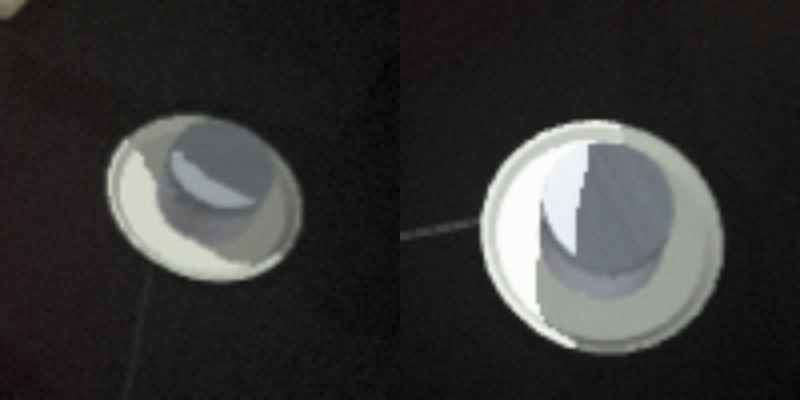

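The tin is flat in the dish, top centre at crop (221,163) scene and (607,209) side. I'll check its offset.

```bash
python3 - <<'E'
from h import *
a,b=load('s4'),load('d4')
print(tri([(a,(420.2,240.75)),(b,(315.75,352.25))]))
print(onz(a,(420.2,240.75),42),onz(b,(315.75,352.25),42),onz(a,(415.6,249),8),onz(b,(314.06,358.6),8))
E
```

```text
(array([500.22472409, 296.0251508 ,  38.01964663]), np.float64(0.2485192094638649))
[502.87844464 296.09609998  42.        ] [500.63768886 298.01843714  42.        ] [502.35161076 294.54450105   8.        ] [500.56623774 294.17213721   8.        ]
```

>>> step_arm([
  [[2,-20,20,0,0,0],[4,-55,40,0,0,0],[6,-94,40,0,0,0],[8,-134,40,0,0,0],[10,-174,40,0,0,0],[12,-214,40,0,0,0],[14,-254,40,0,0,0],[16,-294,40,0,0,0],[18,-334,40,0,0,0],[20,-374,40,0,0,0],[21,-407,40,0,0,0],[22,-422,40,0,0,0]],
], fingers=-1)

```text
time: 21.8
tool_pos: [497.8, -291.2, 187.7]
tcp_rot: [179.9, -0.0, 10.9]
ft_force: [1.5, 0.1, -0.6]
finger_gap: 85.6
grip_force: 0.0
```

>>> step_arm([
  [[0,0,0,0,0,0],[0,0,-15,0,0,0],[0,0,-40,0,0,0],[0,0,-65,0,0,0],[0,0,-85,0,0,0],[0,0,-98,0,0,0],[0,0,-104,0,0,0],[0,0,-105,0,0,0],[0,0,-105,0,0,0]],
])

```text
time: 22.55
tool_pos: [497.9, -287.7, 82.9]
tcp_rot: [180.0, -0.0, 11.0]
ft_force: [0.1, -0.6, 0.0]
finger_gap: 85.3
grip_force: 0.0
```

>>> step_arm([
  [[0,0,0,0,0,0],[0,0,0,0,0,0],[0,0,0,0,0,0],[0,0,0,0,0,0],[0,0,0,0,0,0],[0,0,0,0,0,0],[0,0,0,0,0,0]],
], fingers=1, newtons=40)

```text
time: 23.13
tool_pos: [498.3, -288.7, 84.2]
tcp_rot: [179.9, -0.1, 11.0]
ft_force: [-0.2, 2.4, 6.8]
finger_gap: 61.8
grip_force: 43.8
```

Reverse path to the tray: +124, +346, +1.

>>> step_arm([
  [[0,0,12,0,0,0],[0,0,36,0,0,0],[2,5,55,0,0,0],[7,20,60,0,0,0],[16,45,60,0,0,0],[27,76,60,0,0,0],[39,110,60,0,0,0],[51,144,60,0,0,0],[64,179,60,0,0,0],[76,214,60,0,0,0],[88,247,60,0,0,0],[100,279,60,0,0,0]],
], newtons=60)

```text
time: 24.13
tool_pos: [597.4, -7.4, 143.0]
tcp_rot: [180.0, -0.0, 11.0]
ft_force: [1.6, -0.3, -3.5]
finger_gap: 61.6
grip_force: 66.5
```

>>> step_arm([
  [[11,30,0,0,0,0],[19,53,0,0,0,0],[23,64,0,0,0,0],[24,67,0,0,0,0],[24,67,-15,0,0,0],[24,67,-35,0,0,0],[24,67,-48,0,0,0],[24,67,-54,0,0,0],[24,67,-57,0,0,0],[24,67,-59,0,0,0],[24,67,-59,0,0,0],[24,67,-59,0,0,0]],
])

```text
time: 25.13
tool_pos: [622.2, 57.1, 86.4]
tcp_rot: [180.0, -0.1, 10.9]
ft_force: [-5.7, 2.1, 12.8]
finger_gap: 61.5
grip_force: 67.9
```

>>> step_arm([
  [[0,0,0,0,0,0],[0,0,0,0,0,0],[0,0,0,0,0,0],[0,0,0,0,0,0],[0,0,0,0,0,0],[0,0,0,0,0,0]],
], fingers=-1)

```text
time: 25.63
tool_pos: [621.2, 57.7, 83.2]
tcp_rot: [-180.0, 0.0, 11.0]
ft_force: [0.0, 0.4, 0.2]
finger_gap: 85.6
grip_force: 0.0
```

>>> step_arm([
  [[0,0,35,0,0,0],[0,0,75,0,0,0],[-10,-15,85,0,0,0],[-29,-45,85,0,0,0],[-50,-78,85,0,0,0],[-71,-111,85,0,0,0],[-92,-144,85,0,0,0],[-113,-177,85,0,0,0],[-134,-210,85,0,0,0],[-155,-243,85,0,0,0],[-176,-276,85,0,0,0],[-197,-309,85,0,0,0]],
])

```text
time: 26.63
tool_pos: [423.0, -252.5, 168.5]
tcp_rot: [180.0, -0.0, 11.0]
ft_force: [0.9, -1.5, -0.6]
finger_gap: 85.4
grip_force: 0.0
```

>>> step_arm([
  [[-15,-24,0,0,0,0],[-22,-34,0,0,0,0],[-22,-34,-15,0,0,0],[-22,-34,-35,0,0,0],[-22,-34,-58,0,0,0],[-22,-34,-75,0,0,0],[-22,-34,-83,0,0,0],[-22,-34,-86,0,0,0],[-22,-34,-86,0,0,0]],
])

```text
time: 27.38
tool_pos: [402.2, -284.7, 81.9]
tcp_rot: [-179.9, 0.0, 11.0]
ft_force: [0.1, -0.8, 0.4]
finger_gap: 85.3
grip_force: 0.0
```

>>> step_arm([
  [[0,0,0,0,0,0],[0,0,0,0,0,0],[0,0,0,0,0,0],[0,0,0,0,0,0],[0,0,0,0,0,0],[0,0,0,0,0,0],[0,0,0,0,0,0],[0,0,0,0,0,0]],
], fingers=1, newtons=40)

```text
time: 28.05
tool_pos: [403.2, -286.0, 83.9]
tcp_rot: [179.9, -0.1, 11.0]
ft_force: [-0.3, 0.6, 6.2]
finger_gap: 56.2
grip_force: 41.9
```

>>> step_arm([
  [[0,0,12,0,0,0],[0,0,32,0,0,0],[4,6,50,0,0,0],[14,23,55,0,0,0],[30,49,55,0,0,0],[48,78,55,0,0,0],[67,109,55,0,0,0],[86,140,55,0,0,0],[105,171,55,0,0,0],[124,202,55,0,0,0],[142,231,55,0,0,0],[155,252,55,0,0,0]],
], newtons=60)

```text
time: 29.05
tool_pos: [558.0, -30.4, 137.7]
tcp_rot: [-180.0, -0.0, 11.1]
ft_force: [-0.3, -0.5, -4.8]
finger_gap: 56.0
grip_force: 64.6
```

>>> step_arm([
  [[7,12,0,0,0,0],[7,12,0,0,0,0],[7,12,-12,0,0,0],[7,12,-29,0,0,0],[7,12,-42,0,0,0],[7,12,-49,0,0,0],[7,12,-52,0,0,0],[7,12,-54,0,0,0],[7,12,-54,0,0,0],[7,12,-54,0,0,0]],
])

```text
time: 29.88
tool_pos: [564.9, -22.4, 86.2]
tcp_rot: [179.9, -0.1, 10.9]
ft_force: [-10.5, 0.7, 19.1]
finger_gap: 55.9
grip_force: 62.8
```

>>> step_arm([
  [[0,0,0,0,0,0],[0,0,0,0,0,0],[0,0,0,0,0,0],[0,0,0,0,0,0],[0,0,0,0,0,0],[0,0,0,0,0,0]],
], fingers=-1)

```text
time: 30.38
tool_pos: [564.1, -21.3, 83.0]
tcp_rot: [-180.0, 0.0, 11.0]
ft_force: [0.7, -0.2, 0.0]
finger_gap: 85.2
grip_force: 0.0
```

>>> step_arm([
  [[0,0,35,0,0,0],[0,0,75,0,0,0],[2,-20,80,0,0,0],[5,-55,80,0,0,0],[9,-95,80,0,0,0],[13,-135,80,0,0,0],[17,-175,80,0,0,0],[21,-215,80,0,0,0],[25,-248,80,0,0,0],[27,-268,80,0,0,0],[27,-268,65,0,0,0],[27,-268,50,0,0,0]],
])

```text
time: 31.38
tool_pos: [591.8, -291.7, 134.0]
tcp_rot: [179.9, -0.1, 10.8]
ft_force: [-0.4, 0.3, -0.1]
finger_gap: 85.3
grip_force: 0.0
```

>>> step_arm([
  [[0,0,-15,0,0,0],[0,0,-32,0,0,0],[0,0,-45,0,0,0],[0,0,-51,0,0,0],[0,0,-51,0,0,0],[0,0,-51,0,0,0]],
])

```text
time: 31.88
tool_pos: [591.3, -289.1, 82.3]
tcp_rot: [-180.0, 0.0, 11.0]
ft_force: [-0.3, 0.4, 0.2]
finger_gap: 85.2
grip_force: 0.0
```

>>> step_arm([
  [[0,0,0,0,0,0],[0,0,0,0,0,0],[0,0,0,0,0,0],[0,0,0,0,0,0],[0,0,0,0,0,0],[0,0,0,0,0,0],[0,0,0,0,0,0],[0,0,0,0,0,0]],
], fingers=1, newtons=40)

```text
time: 32.55
tool_pos: [592.2, -289.3, 84.0]
tcp_rot: [179.9, -0.1, 11.0]
ft_force: [-0.6, 1.5, 5.3]
finger_gap: 57.0
grip_force: 42.6
```

>>> step_arm([
  [[0,0,12,0,0,0],[0,0,32,0,0,0],[1,6,50,0,0,0],[5,22,55,0,0,0],[13,50,55,0,0,0],[21,82,55,0,0,0],[29,116,55,0,0,0],[37,150,55,0,0,0],[45,180,55,0,0,0],[51,202,55,0,0,0],[54,214,55,0,0,0],[54,214,45,0,0,0]],
], newtons=60)

```text
time: 33.55
tool_pos: [646.9, -71.8, 129.3]
tcp_rot: [180.0, -0.2, 11.2]
ft_force: [0.6, 0.1, -1.9]
finger_gap: 56.7
grip_force: 64.6
```

>>> step_arm([
  [[0,0,-12,0,0,0],[0,0,-27,0,0,0],[0,0,-36,0,0,0],[0,0,-40,0,0,0],[0,0,-43,0,0,0],[0,0,-44,0,0,0],[0,0,-44,0,0,0],[0,0,-44,0,0,0]],
])

```text
time: 34.22
tool_pos: [645.0, -75.9, 86.2]
tcp_rot: [-180.0, 0.0, 10.9]
ft_force: [-13.3, 4.4, 22.6]
finger_gap: 57.3
grip_force: 66.9
```

>>> step_arm([
  [[0,0,0,0,0,0],[0,0,0,0,0,0],[0,0,0,0,0,0],[0,0,0,0,0,0],[0,0,0,0,0,0],[0,0,0,0,0,0],[0,0,30,0,0,0],[0,0,65,0,0,0],[0,0,100,0,0,0],[-15,-30,120,0,0,0],[-30,-70,120,0,0,0],[-45,-110,120,0,0,0]],
], fingers=-1)

```text
time: 35.22
tool_pos: [602.1, -183.9, 206.3]
tcp_rot: [179.8, -0.2, 11.2]
ft_force: [-0.2, -0.2, -1.4]
finger_gap: 85.8
grip_force: 0.0
```

>>> step_arm([
  [[-15,-38,0,0,0,0],[-30,-75,0,0,0,0],[-45,-110,0,0,0,0],[-45,-110,0,0,0,0],[-45,-110,0,0,0,0],[-45,-110,0,0,0,0]],
])

```text
time: 35.72
tool_pos: [556.0, -293.1, 203.1]
tcp_rot: [-180.0, -0.0, 10.9]
ft_force: [-0.8, 0.8, 0.1]
finger_gap: 85.3
grip_force: 0.0
```

```bash
python3 - <<'E'
from h import *
a=snap('scene','s5');b=snap('side','d5')
def blend(x,y): return cv2.resize(x,None,fx=2.6,fy=2.6)
A=a['img'][150:270,190:340];A0=load('scene0')['img'][150:270,190:340];B=b['img'][135:265,215:333]
cv2.imwrite('pics/c5.png',np.vstack([np.hstack([cv2.resize(A0,(390,312)),cv2.resize(A,(390,312))]),np.hstack([cv2.resize(load('side0')['img'][135:265,215:333],(260,286)),cv2.resize(B,(260,286)),cv2.resize(b['img'],(260,286))])]))  if False else None
cv2.imwrite('pics/c5.png',np.hstack([cv2.resize(A0,(400,320)),cv2.resize(A,(400,320))]))
E
```

```text
(no output)
```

View pics/c5.png

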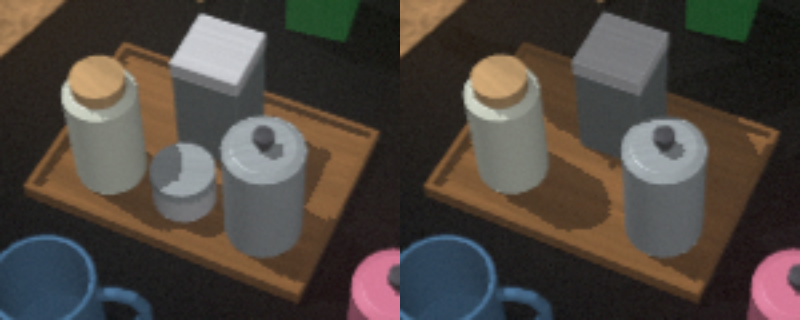

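View pics/d5.png

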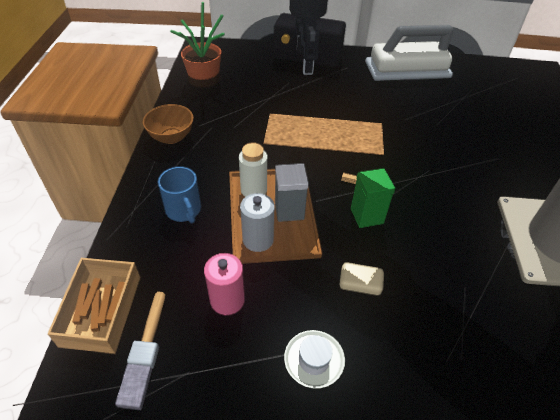

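The before and after crops match within about 1 px: jar lid (97,80) to (497,80) less the 400 px panel offset, canister knob (264,136) to (664,136), square tin about 2 px (≈2 mm). The low tin is in the dish at (315,353), and the soap, peg and mug look unmoved.

```bash
python3 -c "
from bench import r
print(r.hand_in())"
```

```text
the job is handed in; nothing more can be done
None
```

The job is handed in at about 36 s on the clock: the low tin is flat in the dish about 3 mm off centre, the three containers are upright in their original places to within about 2 mm by camera, and no verdict was returned.

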